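# Free a seized clevis pin

### The arm

A 6-joint arm with a two-finger parallel gripper is mounted at the origin on a cart in front of the work surface, level with it; the furniture and walls round the work are solid. World frame = base frame: x ahead of the robot, y to its left, z up, the work surface at z = 0. Lengths are in m, angles in degrees, forces in N, time in s.
With the tool pointing down it reaches from about 0.375 to 0.9 m from the base axis. Payload 3.1 kg.
Tool frame: the origin (TCP) lies at the very end of the fingers, on their centre line; the grasp point (between the pads) lies 19 mm behind it; z points along the fingers, y is the direction in which the jaws open and shut (so a half turn about z gives the same grasp; the last joint's range is limited). The gripper opens to 87 mm and grips with 3 to 60 N. Pads are 19 mm wide; open, the fingers measure 117 mm over their backs; the gripper's body (75 mm by 190 mm) begins 51 mm behind the grasp point.
Start: joints at [-76.977, 30.224, 82.088, -0, 67.689, -10.227], TCP at [0.247, -0.574, 0.223] pointing down, gripper open.
Joint ranges: [-176.69, 176.69], [-43.24, 126.21], [12.49, 139.97], [-82, 262], [0, 151.66], [-163.58, 163.58]. Speed limits (degrees/s): [159.86, 159.86, 180, 180, 180, 180].

### API

Orientations are given as a 3x3 rotation matrix whose columns are the frame's x, y, z axes.
In Python, from rig import read_state, capture, hand_in gives the robot as it stands. The module is installed in compiled form; this text tells all that it offers.
- The arm moves only by the tool move_arm, never from a script. Its arguments are lists of equal length, an entry for each row: "linear": the shift along the tool's x, y, z in cm, a list of three; "angular": the turn, a rotation vector about the tool's x, y, z in rad, a list of three; "fingers": the gripper command: -1 is fully open, 1 is shut, values between are in proportion. In form: {"linear": [[tx, ty, tz], ...], "angular": [[wx, wy, wz], ...], "fingers": [fingers, ...]}. A call has 1 to 12 rows; each row is the pose to reach, as a shift and turn from the pose measured when the call began, along the tool's axes at that moment; what a row does not reach only later rows make up. A row lasts 1/12 s, in which the tool goes at most 41.7 mm and 7.16 degrees, less where a joint would pass 70% of its speed; a pose out of reach is approached as far as the arm can. A call with a gripper value outside its range is refused whole. The fingers move at their own pace and stop on an object; the grip force is fixed at half the most. Time passes only in rows, so rows that repeat a pose let the fingers close. It gives the time, the measured TCP pose, the force and the opening at its end, in the units of the state.
- read_state(): the state, without advancing time (a new reading comes with each control period).
- capture(name): name is "scene" or "side" or "wrist"; returns a dict with "color" (420x560x3 uint8, red, green, blue), "fx", "fy", "cx", "cy" (pixels), "view" (4x4, takes a point from world to camera coordinates); the wrist camera has in their place "hand_eye" (4x4, takes a point from camera to tool coordinates, whose origin is the TCP and whose axes are the flange's). Camera axes: x right, y down, z forward; pixel columns grow to the right and rows downward; lengths in m; the calibration is good to about 2 mm. A picture is of the moment at which its call begins: read the wrist's pose just before it. There is no depth.
- hand_in(): hands the job in, once; it reports no verdict.
The state is a dict: "time_s": time; "joint_positions": joint angles; "qvel": joint speeds; "tau": joint torques, N m; "position": TCP position; "tcp_rot": TCP orientation; "force": force on the tool from outside, world axes, zero at the start; "moment": the same for the moment, N m; "opening": opening from 0.0 (shut) to 1.0 (fully open).
Only numpy, scipy, OpenCV 4.12 (cv2) and the standard library are available. Lean on these libraries where they do the work, as an engineer would, in place of code of your own. Each camera call takes 0.05 s, during which the arm holds its last target. There are 200 camera calls.

### The job

The clevis pin in the hydraulic cylinder's fork end has seized. Work the pin up out of the fork, keeping the fork down on its plate (a straight or hard pull just lifts the whole fork; turned back and forth under a light pull, the pin creeps out), then lay it down flat inside the blue tray rather than dropping it in from a height. Leave the fork sitting between its stops and do not disturb the oil can.

Things in the scene. Friction and masses are not known exactly. Their poses are not given: they have to be found in the camera images.
- pin: Steel clevis pin standing upright in the fork, 124 mm long, 0.35 kg. Origin: centre of its lower end, 4 to 9 mm above the fork's origin at the start; z up along it. Threaded end dia 15 (z 0 to 29 mm), plain shank dia 20 (29 to 64), shoulder dia 29 (64 to 71), then the flat upright pull tab (75 to 124). Its lower end must rise about 62 mm to clear the fork's top.
- tab (a point): Middle of the pin's pull tab, on its axis 104 mm above its lower end; axes as the pin's. The tab is 46 mm wide along x and 12 mm thick along y, with a round top and a 13 mm hole. Grip it across the 12 mm; the shoulder's top is 33 mm below this point.
- bush (a point): On the bore's axis, in the fork's upper cheek, 57 mm above the fork's underside: a rusted split bush grips the pin's plain shank. It takes 80 to 135 N to slide straight or 0.5 to 0.9 N m to turn (grip firmly, 60 N or more); while it turns, not while still, a much smaller pull creeps it up. After 23 to 29 mm of rise the pin is loose and only its weight, 3.4 N, is felt.
- fork: Grey cast fork end of a cylinder lying on its side, bore upright, loose between its stops (about 1.5 mm play); with link and pin 1.6 to 2 kg, so a pull over about 15 N lifts it. Origin: on the bore's axis in the underside; z up, x toward its threaded shank (to 115 mm). 64 mm wide (y), 66 mm high, nose at x -32 mm; a 36 mm wide link sticks out to x -138 mm and stays.
- nest: Steel plate 250 x 136 x 12 mm bolted to the bench, with dark stop blocks 30 mm high on both sides of the fork and 22 mm high behind it, and a wooden packing block under the link. Origin: on the bench under the fork's bore; z up, x as the fork's.
- tray: Open blue tray, 105 mm (x) by 148 mm (y), 45 mm high, loose on the bench, 0.5 kg. Origin: centre of its underside; z up. Inside 92 x 133 mm, floor 2 mm above the origin; the end wall at -y (the right one) is 32 mm high, the others 45 mm.
- oil_can: Small dark red oil can with a bent spout, 56 x 75 x 150 mm, standing at the back of the work; origin: centre of its underside.
Things that resemble listed ones, but are neither listed nor needed, are in the scene too. Of the things that look like the pin, the smaller one is meant.

How it is judged:
By the outcome, as a careful person would: the job done as asked, in the order asked, and still so for the second after the job is handed in, with the robot touching nothing.
It also fails if it takes over 69 s, if anything falls off the work surface, if the arm or the gripper's body presses on something with over 40 N, if the wrist force passes 120 N, or if a joint passes its speed limit or range.

## Working session

There is one attempt and no reset: what is moved stays moved. The work goes in short steps, Python scripts to look and compute and a tool call to move; the robot and the scene stay as the last step left them, time stands still between calls to the robot, and variables do not carry over. Pictures are saved under pics/ and viewed, about 8 in all and at most 12, crops included, and the job is handed in when it is done.

Besides the shell and the picture viewer there is one more tool, called after ">>>" as name(argument=value, ...) on one line, values as JSON. move_arm: Moves the arm, as the interface text tells. Its arguments: {"type":"object","properties":{"linear":{"type":"array"},"angular":{"type":"array"},"fingers":{"type":"array"}},"required":["linear","angular","fingers"]}

```bash
mkdir -p pics
cat > h.py <<'E'
import numpy as np, cv2
from rig import read_state, capture, hand_in
def save(c,n): cv2.imwrite('pics/'+n,cv2.cvtColor(c['color'],cv2.COLOR_RGB2BGR))
def ray(c,u,v,s=None):
    d=np.array([(u-c['cx'])/c['fx'],(v-c['cy'])/c['fy'],1.])
    if 'view' in c:
        T=np.linalg.inv(c['view'])
    else:
        W=np.eye(4);W[:3,:3]=np.array(s['tcp_rot']);W[:3,3]=s['position'];T=W@c['hand_eye']
    return T[:3,3],T[:3,:3]@d
def plane(c,u,v,z,s=None):
    o,d=ray(c,u,v,s);return o+d*(z-o[2])/d[2]
def two(r1,r2):
    (o1,d1),(o2,d2)=r1,r2
    A=np.stack([d1,-d2],1);t=np.linalg.lstsq(A,o2-o1,rcond=None)[0]
    p,q=o1+d1*t[0],o2+d2*t[1];return (p+q)/2,np.linalg.norm(p-q)
def proj(c,p,s=None):
    if 'view' in c: V=c['view']
    else:
        W=np.eye(4);W[:3,:3]=np.array(s['tcp_rot']);W[:3,3]=s['position'];V=np.linalg.inv(W@c['hand_eye'])
    q=V[:3,:3]@np.array(p)+V[:3,3];return c['fx']*q[0]/q[2]+c['cx'],c['fy']*q[1]/q[2]+c['cy']
E
python3 - <<'E'
from h import *
s=read_state();print({k:np.round(v,3).tolist() for k,v in s.items()})
a=capture('scene');b=capture('side')
save(a,'scene0.png');save(b,'side0.png')
import pickle;pickle.dump((a,b),open('c0.pkl','wb'))
for c in(a,b):print(c['fx'],c['cx'],np.linalg.inv(c['view']).round(3).tolist())
E
```

```text
{'time_s': 0.0, 'joint_positions': [-76.976, 30.279, 82.157, -0.002, 67.687, -10.228], 'qvel': [0.051, 0.048, 0.036, 0.003, 0.015, 0.012], 'tau': [0.001, -44.004, -17.659, 0.063, 0.058, -0.0], 'position': [0.247, -0.574, 0.222], 'tcp_rot': [[0.919, 0.395, -0.001], [0.395, -0.919, 0.002], [0.0, -0.002, -1.0]], 'force': [-0.916, 0.455, -0.421], 'moment': [0.035, 0.034, -0.005], 'opening': 1.002}
460.8187113179063 268.76208405294125 [[-0.754, -0.394, 0.525, 0.09], [-0.656, 0.473, -0.588, 0.568], [-0.017, -0.788, -0.615, 0.694], [0.0, 0.0, 0.0, 1.0]]
437.1764737997556 280.5546217580824 [[-0.859, -0.189, 0.477, 0.166], [-0.513, 0.331, -0.792, 0.723], [-0.008, -0.924, -0.381, 0.459], [0.0, 0.0, 0.0, 1.0]]
```

View pics/scene0.png

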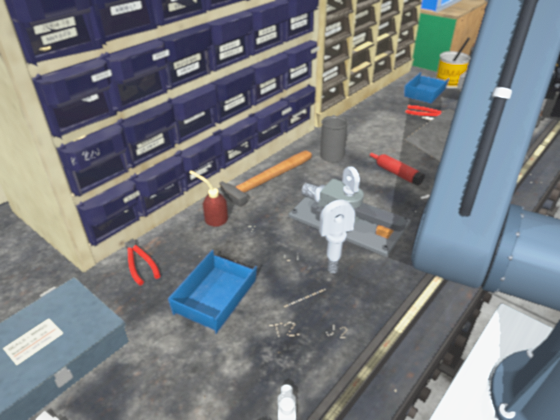

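View pics/side0.png

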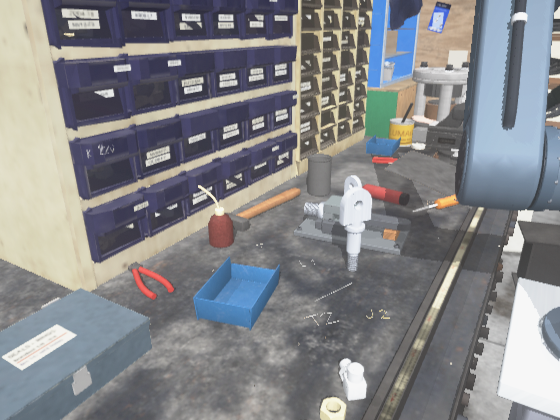

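Scene: the fork is on its plate with the pin tab near (351,180), a larger look-alike stands in front at (337,220), the tray is near (213,290) and the oil can near (215,207). In the side view the look-alike partly hides the pin. Next, a zoom.

Run:
```python
from h import *
import pickle;a,b=pickle.load(open('c0.pkl','rb'))
f=lambda c,x,y:cv2.resize(cv2.cvtColor(c['color'][y:y+120,x:x+130],cv2.COLOR_RGB2BGR),None,fx=3,fy=4.5,interpolation=cv2.INTER_CUBIC)
cv2.imwrite('pics/z.png',np.hstack([f(a,280,150),f(b,290,160)]))
for z in(0,.045):
  for u,v in[(213,255),(255,268),(215,327),(171,295)]:print(z,plane(a,u,v,z).round(3))
p=lambda u,v,z:plane(a,u,v,z).round(3)
print('big base',p(333,271,0),'plate corners',p(388,251,.012),p(290,212,.012),p(403,226,.012))
for z in(.1,.12,.13):print('tab',z,p(351,180,z))
```

```text
0 [0.668 0.107 0.   ]
0 [0.571 0.077 0.   ]
0 [0.526 0.237 0.   ]
0 [0.649 0.24  0.   ]
0.045 [0.63  0.137 0.045]
0.045 [0.54  0.109 0.045]
0.045 [0.497 0.258 0.045]
0.045 [0.612 0.261 0.045]
big base [ 0.441 -0.021  0.   ] plate corners [ 0.379 -0.135  0.012] [ 0.624 -0.105  0.012] [ 0.395 -0.23   0.012]
tab 0.1 [ 0.523 -0.197  0.1  ]
tab 0.12 [ 0.508 -0.171  0.12 ]
tab 0.13 [ 0.501 -0.158  0.13 ]
```

View pics/z.png

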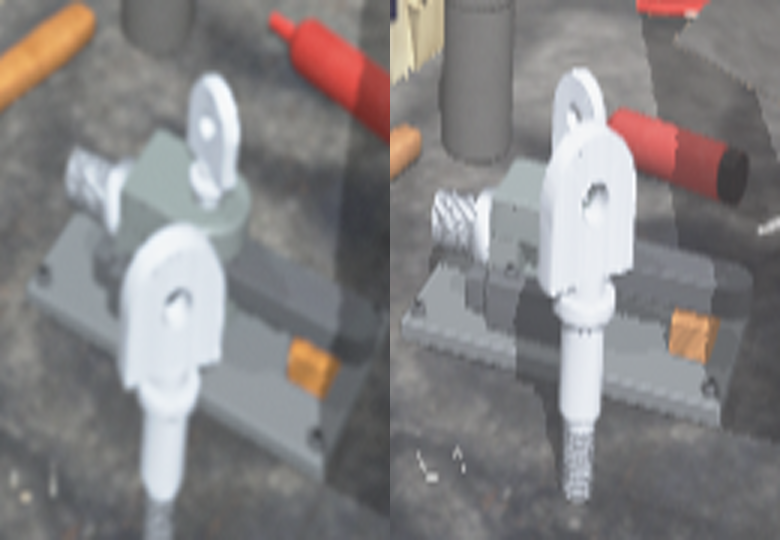

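The zoom puts the tab hole at about (349,178) in scene and (351,186) in side. The fork's shank points left-up (+x world) and the wooden packing block is at the right.

Run:
```python
from h import *
import pickle;a,b=pickle.load(open('c0.pkl','rb'))
print(two(ray(a,349,178.2),ray(b,351.3,186.2)))
print('big',two(ray(a,338,218),ray(b,358.5,204)))
# tray centre by mask
for c in(a,b):
    h=cv2.cvtColor(c['color'],cv2.COLOR_RGB2HSV);m=cv2.inRange(h,(98,150,90),(112,255,255))
    n,l,st,ce=cv2.connectedComponentsWithStats(m)
    for i in range(1,n):
        if st[i,4]>300:print(st[i],ce[i].round(1))
w=capture('wrist');print(w['fx'],w['hand_eye'].round(3).tolist())
```

```text
(array([ 0.51541796, -0.17382726,  0.12060113]), np.float64(0.0007591649854809434))
big (array([ 0.43730792, -0.01399831,  0.14814193]), np.float64(0.0005885557911489015))
[405  75  41  28 745] [424.1  88.3]
[ 169  252   87   80 3833] [212.1 290.8]
[368   0  18  87 978] [376.4  41.6]
[385  15  32  61 843] [405.   47.5]
313.0720716190467 [[-0.0, -0.966, -0.258, 0.071], [1.0, -0.0, -0.001, 0.001], [0.001, -0.258, 0.966, -0.161], [0.0, 0.0, 0.0, 1.0]]
```

>>> move_arm(linear=[[3.3,-2.2,-0.3],[6.6,-4.4,-0.6],[9.9,-6.6,-0.9],[13.2,-8.8,-1.2],[16.5,-11,-1.5],[19.8,-13.2,-1.8],[23.1,-15.4,-2.1],[26.4,-17.6,-2.4],[29.7,-19.8,-2.7],[33,-22,-3],[36,-24,-3],[36,-24,-3]], angular=[[0,0,0],[0,0,0],[0,0,0],[0,0,0],[0,0,0],[0,0,0],[0,0,0],[0,0,0],[0,0,0],[0,0,0],[0,0,0],[0,0,0]], fingers=[-1,-1,-1,-1,-1,-1,-1,-1,-1,-1,-1,-1])

```text
time_s: 1.15
position: [0.485, -0.2055, 0.2524]
tcp_rot: [[0.916, 0.401, 0.001], [0.401, -0.916, 0.004], [0.003, -0.004, -1.0]]
force: [0.0, 0.5, 0.2]
opening: 1.003
```

Run:
```python
from h import *
s=read_state();w=capture('wrist');save(w,'w1.png')
import pickle;pickle.dump((s,w),open('w1.pkl','wb'))
print(s['position'],np.round(s['tcp_rot'],3).tolist(),np.round(s['joint_positions'],1))
```

```text
[ 0.48500227 -0.20545491  0.25243486] [[0.916, 0.401, 0.001], [0.401, -0.916, 0.004], [0.003, -0.004, -1.0]] [-35.3  20.6  94.    0.3  65.5  31. ]
```

View pics/w1.png

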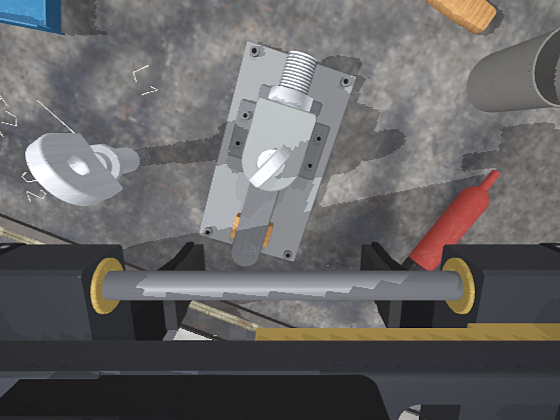

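The wrist view shows the tab as a bright diagonal strip from about (250,187) to (288,150) over the fork, with the look-alike at (75,170). Zooming in for the tab's yaw.

Run:
```python
from h import *
import pickle;s,w=pickle.load(open('w1.pkl','rb'))
cv2.imwrite('pics/z2.png',cv2.resize(cv2.cvtColor(w['color'][130:210,220:320],cv2.COLOR_RGB2BGR),None,fx=7,fy=7,interpolation=cv2.INTER_CUBIC))
print(proj(w,[.5154,-.1738,.1206],s))
for k in range(0,180,15):
    d=.023*np.array([np.cos(np.radians(k)),np.sin(np.radians(k)),0])
    print(k,[np.round((np.array(proj(w,np.array([.5154,-.1738,z])+e*d,s))-[220,130])*7).astype(int).tolist() for e in(1,-1) for z in (.095,.12)])
# plate corners
for u,v in[(247,41),(357,80),(200,231),(297,262)]:print(plane(w,u,v,.012,s).round(4))
```

```text
(np.float64(263.3058390422431), np.float64(163.90895155948508))
0 [[377, 69], [371, 74], [254, 364], [238, 393]]
15 [[336, 57], [327, 61], [293, 376], [281, 406]]
30 [[294, 56], [281, 60], [334, 376], [325, 406]]
45 [[253, 67], [237, 72], [374, 367], [368, 396]]
60 [[216, 88], [197, 95], [409, 347], [406, 375]]
75 [[187, 118], [165, 127], [439, 319], [438, 344]]
90 [[166, 154], [143, 167], [460, 283], [462, 306]]
105 [[156, 195], [132, 211], [472, 243], [474, 263]]
120 [[156, 237], [133, 256], [473, 201], [475, 218]]
135 [[168, 278], [145, 300], [463, 160], [464, 173]]
150 [[189, 314], [168, 339], [443, 123], [443, 132]]
165 [[218, 343], [199, 371], [413, 92], [411, 99]]
[ 0.6255 -0.0999  0.012 ]
[ 0.6389 -0.2358  0.012 ]
[ 0.3854 -0.1282  0.012 ]
[ 0.3969 -0.2666  0.012 ]
```

View pics/z2.png

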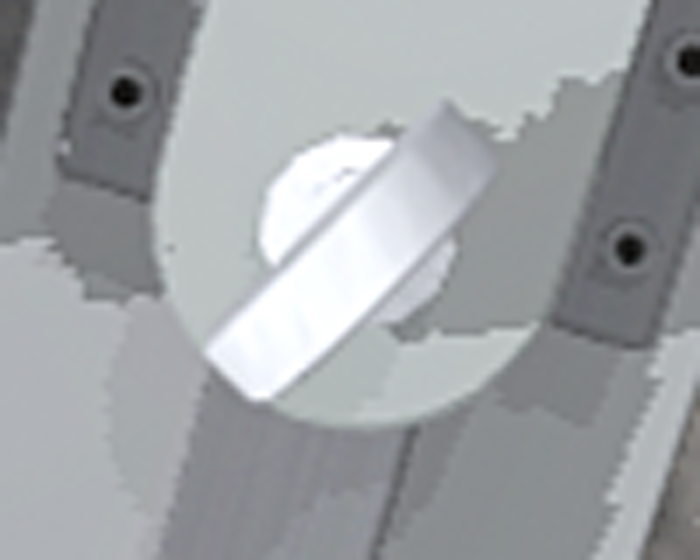

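Run:
```python
from h import *
import pickle;s,w=pickle.load(open('w1.pkl','rb'))
n=np.array([np.cos(np.radians(68)),np.sin(np.radians(68)),0])
print('scene axis',np.array([.5154,-.1738,.1206])-.006*n)
print('wrist mid z.118',plane(w,270.3,166,.118,s),'shoulder z.09',plane(w,220+357/7,130+235/7,.09,s))
e=[plane(w,220+u/7,130+v/7,.115,s) for u,v in((235,375),(470,130))];d=e[1]-e[0];print(d,np.degrees(np.arctan2(d[1],d[0])),np.linalg.norm(d))
e=[plane(w,220+u/7,130+v/7,.122,s) for u,v in((205,355),(265,402),(447,100),(498,150))]
for i,j in((0,2),(1,3)):
    d=e[j]-e[i];print(np.degrees(np.arctan2(d[1],d[0])))
```

```text
scene axis [ 0.51315236 -0.1793631   0.1206    ]
wrist mid z.118 [ 0.51592676 -0.18053123  0.118     ] shoulder z.09 [ 0.51526482 -0.18034972  0.09      ]
[ 0.04319587 -0.01628206  0.        ] -20.653205060299292 0.04616263399518625
-20.527282902566412
-19.430334989726585
```

Pin axis is at about (0.515, -0.180), tab middle z ≈ 0.120, tab yaw ≈ -20.5°; the measured width of 46.2 mm matches the 46 mm given. Aligning above it.

>>> move_arm(linear=[[0.6,-0.2,1],[1.2,-0.4,2],[1.8,-0.6,3],[2.4,-0.8,4],[3,-1,5],[3.77,-1.13,6],[3.77,-1.13,7],[3.77,-1.13,7],[3.77,-1.13,7]], angular=[[0,0,0.12],[0,0,0.24],[0,0,0.36],[0,0,0.48],[0,0,0.6],[0,0,0.7],[0,0,0.77],[0,0,0.77],[0,0,0.77]], fingers=[-1,-1,-1,-1,-1,-1,-1,-1,-1])

```text
time_s: 1.95
position: [0.5128, -0.1833, 0.1816]
tcp_rot: [[0.937, -0.35, -0.002], [-0.35, -0.937, 0.003], [-0.003, -0.002, -1.0]]
force: [0.8, -0.3, 0.5]
opening: 0.997
```

Run:
```python
from h import *
s=read_state();R=np.array(s['tcp_rot']);p=s['position']
print(p,np.degrees(np.arctan2(R[1,0],R[0,0])),R[:,2].round(3),np.round(s['joint_positions'],1),np.round(s['force'],2))
print('to go cm',100*R.T@(np.array([.515,-.180,.1015])-p))
w=capture('wrist');save(w,'w2.png');print(proj(w,[.515,-.18,.1425],s),proj(w,[.515+.0215,-.18-.008,.12],s),proj(w,[.515-.0215,-.18+.008,.12],s))
```

```text
[ 0.5127675  -0.18328818  0.18162634] -20.490397654574885 [-0.002  0.003 -1.   ] [-31.5  27.2  96.    0.1  57.   79. ] [ 0.81 -0.32  0.47]
to go cm [ 0.12070052 -0.37192299  8.01295015]
(np.float64(275.5591833827645), np.float64(237.62983625540448)) (np.float64(276.0247329587378), np.float64(197.40395221861291)) (np.float64(276.43801489081267), np.float64(256.09758772707613))
```

View pics/w2.png

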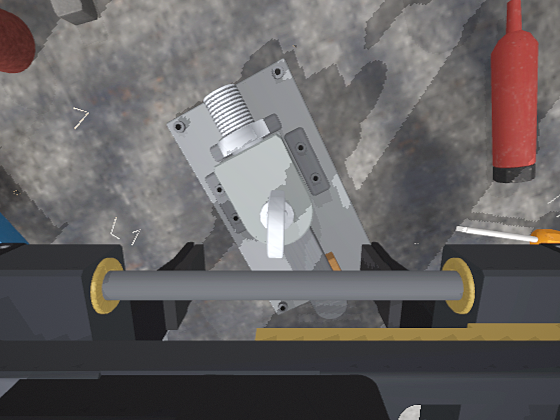

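The tab appears vertical at column 276, rows 197–257, as projected, so alignment is good. Descending and gripping.

>>> move_arm(linear=[[0.05,-0.2,1.5],[0.1,-0.37,3],[0.12,-0.37,4.5],[0.12,-0.37,6],[0.12,-0.37,7.2],[0.12,-0.37,8],[0.12,-0.37,8],[0.12,-0.37,8]], angular=[[0,0,0],[0,0,0],[0,0,0],[0,0,0],[0,0,0],[0,0,0],[0,0,0],[0,0,0]], fingers=[-1,-1,-1,-1,-1,-1,-1,-1])

```text
time_s: 2.67
position: [0.5157, -0.1807, 0.1026]
tcp_rot: [[0.937, -0.35, -0.001], [-0.35, -0.937, 0.002], [-0.001, -0.001, -1.0]]
force: [0.5, 0.4, -0.5]
opening: 1.004
```

>>> move_arm(linear=[[0,0,0],[0,0,0],[0,0,0],[0,0,0],[0,0,0],[0,0,0],[0,0,0],[0,0,0]], angular=[[0,0,0],[0,0,0],[0,0,0],[0,0,0],[0,0,0],[0,0,0],[0,0,0],[0,0,0]], fingers=[0.5,1,1,1,1,1,1,1])

```text
time_s: 3.33
position: [0.5157, -0.1807, 0.1026]
tcp_rot: [[0.937, -0.35, -0.001], [-0.35, -0.937, 0.002], [-0.001, -0.001, -1.0]]
force: [0.8, -0.2, -0.4]
opening: 0.484
```

>>> move_arm(linear=[[0,0,0],[0,0,0],[0,0,0],[0,0,0],[0,0,0],[0,0,0],[0,0,0]], angular=[[0,0,0],[0,0,0],[0,0,0],[0,0,0],[0,0,0],[0,0,0],[0,0,0]], fingers=[1,1,1,1,1,1,1])

```text
time_s: 3.92
position: [0.5158, -0.1799, 0.1025]
tcp_rot: [[0.937, -0.35, -0.001], [-0.35, -0.937, 0.003], [-0.002, -0.003, -1.0]]
force: [1.4, 2.9, 0.0]
opening: 0.137
```

>>> move_arm(linear=[[0,0,-0.05],[0,0,-0.1],[0,0,-0.1]], angular=[[0,0,0],[0,0,0],[0,0,0]], fingers=[1,1,1])

```text
time_s: 4.17
position: [0.5157, -0.1798, 0.1027]
tcp_rot: [[0.937, -0.35, -0.001], [-0.35, -0.937, 0.003], [-0.002, -0.003, -1.0]]
force: [2.5, 1.2, -8.8]
opening: 0.135
```

>>> move_arm(linear=[[0,0,-0.09],[0,0,-0.09],[0,0,-0.09],[0,0,-0.09],[0,0,-0.09],[0,0,-0.09]], angular=[[0,0,0.1],[0,0,0.2],[0,0,0.3],[0,0,0.4],[0,0,0.5],[0,0,0.5]], fingers=[1,1,1,1,1,1])

```text
time_s: 4.67
position: [0.5158, -0.1801, 0.1032]
tcp_rot: [[0.652, -0.758, -0.001], [-0.758, -0.652, 0.003], [-0.003, -0.001, -1.0]]
force: [2.1, 0.2, -7.1]
opening: 0.133
```

Run:
```python
from h import *
s=read_state();R=np.array(s['tcp_rot'])
print(s['position'],np.degrees(np.arctan2(R[1,0],R[0,0])),np.round(s['joint_positions'],1),np.round(s['force'],2),np.round(s['moment'],2),s['opening'])
```

```text
[ 0.51578996 -0.18009666  0.10315879] -49.27416616060475 [-31.   34.1  99.4   0.2  46.7 108.1] [ 2.13  0.24 -7.08] [ 0.19 -0.47 -0.08] 0.13341549222461516
```

>>> move_arm(linear=[[0,0,-0.09],[0,0,-0.1],[0,0,-0.11],[0,0,-0.12],[0,0,-0.13],[0,0,-0.14],[0,0,-0.15],[0,0,-0.16],[0,0,-0.17],[0,0,-0.18]], angular=[[0,0,-0.12],[0,0,-0.24],[0,0,-0.36],[0,0,-0.48],[0,0,-0.6],[0,0,-0.72],[0,0,-0.84],[0,0,-0.96],[0,0,-1.08],[0,0,-1.2]], fingers=[1,1,1,1,1,1,1,1,1,1])

```text
time_s: 5.5
position: [0.5153, -0.1794, 0.1043]
tcp_rot: [[0.94, 0.341, -0.002], [0.341, -0.94, 0.005], [-0.0, -0.006, -1.0]]
force: [2.8, 3.0, -7.6]
opening: 0.135
```

```bash
cat > st.py <<'E'
from h import *
s=read_state();R=np.array(s['tcp_rot'])
print(np.round(s['position'],4),np.degrees(np.arctan2(R[1,0],R[0,0])).round(1),np.round(s['joint_positions'],1)[-1],np.round(s['force'],1),np.round(s['moment'],2),round(s['opening'],3))
E
python3 st.py
```

```text
[ 0.5153 -0.1794  0.1043] 19.9 38.9 [ 2.8  3.  -7.6] [ 0.75 -0.73  0.04] 0.135
```

>>> move_arm(linear=[[0,0,-0.12],[0,0,-0.133],[0,0,-0.146],[0,0,-0.159],[0,0,-0.172],[0,0,-0.185],[0,0,-0.198],[0,0,-0.211],[0,0,-0.224],[0,0,-0.237],[0,0,-0.25],[0,0,-0.263]], angular=[[0,0,0.125],[0,0,0.25],[0,0,0.375],[0,0,0.5],[0,0,0.625],[0,0,0.75],[0,0,0.875],[0,0,1.0],[0,0,1.125],[0,0,1.25],[0,0,1.375],[0,0,1.5]], fingers=[1,1,1,1,1,1,1,1,1,1,1,1])

```text
time_s: 6.5
position: [0.5136, -0.1791, 0.1056]
tcp_rot: [[0.404, -0.915, -0.006], [-0.915, -0.404, 0.006], [-0.008, 0.003, -1.0]]
force: [0.9, -0.4, -12.2]
opening: 0.138
```

```bash
python3 st.py
```

```text
[ 0.5136 -0.1791  0.1056] -66.2 125.0 [  0.9  -0.4 -12.2] [ 0.03 -0.34  0.03] 0.138
```

>>> move_arm(linear=[[0.02,-0.02,-0.09],[0.04,-0.04,-0.1],[0.06,-0.06,-0.113],[0.08,-0.08,-0.126],[0.1,-0.1,-0.139],[0.1,-0.1,-0.152],[0.1,-0.1,-0.165],[0.1,-0.1,-0.178],[0.1,-0.1,-0.191],[0.1,-0.1,-0.204],[0.1,-0.1,-0.217],[0.1,-0.1,-0.23]], angular=[[0,0,-0.125],[0,0,-0.25],[0,0,-0.375],[0,0,-0.5],[0,0,-0.625],[0,0,-0.75],[0,0,-0.875],[0,0,-1.0],[0,0,-1.125],[0,0,-1.25],[0,0,-1.375],[0,0,-1.5]], fingers=[1,1,1,1,1,1,1,1,1,1,1,1])

```text
time_s: 7.5
position: [0.514, -0.1792, 0.1068]
tcp_rot: [[0.938, 0.347, -0.009], [0.347, -0.938, 0.008], [-0.005, -0.01, -1.0]]
force: [2.9, 1.9, -8.5]
opening: 0.133
```

```bash
python3 st.py
```

```text
[ 0.514  -0.1792  0.1068] 20.3 38.5 [ 2.9  1.9 -8.5] [ 0.41 -0.7   0.07] 0.133
```

>>> move_arm(linear=[[0.02,0,-0.11],[0.04,0,-0.123],[0.06,0,-0.136],[0.06,0,-0.149],[0.06,0,-0.162],[0.06,0,-0.175],[0.06,0,-0.188],[0.06,0,-0.201],[0.06,0,-0.214],[0.06,0,-0.227],[0.06,0,-0.24],[0.06,0,-0.25]], angular=[[0,0,0.125],[0,0,0.25],[0,0,0.375],[0,0,0.5],[0,0,0.625],[0,0,0.75],[0,0,0.875],[0,0,1.0],[0,0,1.125],[0,0,1.25],[-0.004,0.012,1.375],[-0.004,0.0125,1.5]], fingers=[1,1,1,1,1,1,1,1,1,1,1,1])

```text
time_s: 8.5
position: [0.5126, -0.1791, 0.1081]
tcp_rot: [[0.411, -0.912, -0.004], [-0.912, -0.411, -0.0], [-0.002, 0.003, -1.0]]
force: [0.1, -1.4, -9.5]
opening: 0.134
```

>>> move_arm(linear=[[0,0,-0.1],[0,0,-0.113],[0,0,-0.126],[0,0,-0.139],[0,0,-0.152],[0,0,-0.165],[0,0,-0.178],[0,0,-0.191],[0,0,-0.204],[0,0,-0.217],[0,0,-0.23],[0,0,-0.243]], angular=[[0,0,-0.125],[0,0,-0.25],[0,0,-0.375],[0,0,-0.5],[0,0,-0.625],[0,0,-0.75],[0,0,-0.875],[0,0,-1.0],[0,0,-1.125],[0,0,-1.25],[0,0,-1.375],[0,0,-1.5]], fingers=[1,1,1,1,1,1,1,1,1,1,1,1])

```text
time_s: 9.5
position: [0.5117, -0.179, 0.1099]
tcp_rot: [[0.935, 0.354, -0.006], [0.354, -0.935, 0.001], [-0.005, -0.003, -1.0]]
force: [-0.5, -1.5, -10.4]
opening: 0.136
```

```bash
python3 st.py
python3 - <<'E'
from h import *
c=capture('scene');save(c,'scene2.png')
cv2.imwrite('pics/z3.png',cv2.resize(cv2.cvtColor(c['color'][130:280,250:450],cv2.COLOR_RGB2BGR),None,fx=4,fy=4,interpolation=cv2.INTER_CUBIC))
E
```

```text
[ 0.5117 -0.179   0.1099] 20.7 38.4 [ -0.5  -1.5 -10.4] [-0.16  0.17  0.06] 0.136
```

View pics/z3.png

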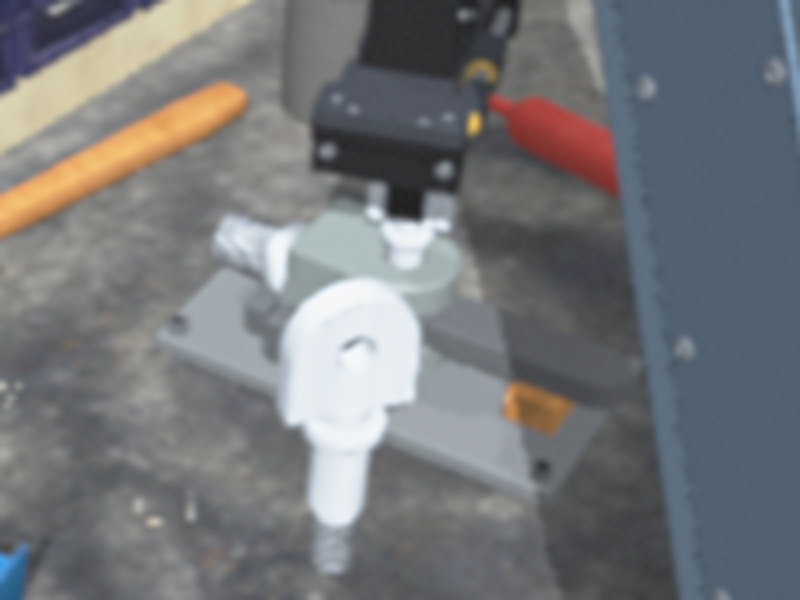

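The picture shows the pin risen with the fork's body still down. The bore has drifted about 4 mm in -x since gripping, so I will steer it back while turning.

>>> move_arm(linear=[[0.05,0.03,-0.1],[0.1,0.06,-0.113],[0.15,0.09,-0.126],[0.2,0.11,-0.14],[0.24,0.14,-0.155],[0.28,0.16,-0.17],[0.28,0.16,-0.184],[0.28,0.16,-0.198],[0.28,0.16,-0.212],[0.28,0.16,-0.226],[0.28,0.16,-0.24],[0.28,0.16,-0.25]], angular=[[0,0,0.125],[0,0,0.25],[0,0,0.375],[0,0,0.5],[0,0,0.625],[0,0,0.75],[0,0,0.875],[0,0,1.0],[0,0,1.125],[0,0,1.25],[0,0,1.375],[0,0,1.5]], fingers=[1,1,1,1,1,1,1,1,1,1,1,1])

```text
time_s: 10.55
position: [0.5119, -0.1789, 0.1113]
tcp_rot: [[0.419, -0.908, -0.013], [-0.908, -0.419, 0.002], [-0.008, 0.011, -1.0]]
force: [-4.0, -0.9, -2.3]
opening: 0.134
```

```bash
python3 st.py
```

```text
[ 0.5119 -0.1789  0.1113] -65.3 124.6 [-4.  -0.9 -2.3] [-0.08  0.72 -0.03] 0.134
```

Run:
```python
from h import *
g=lambda p:cv2.cvtColor(cv2.imread(p),cv2.COLOR_BGR2GRAY).astype(np.float32)
a,b=g('pics/scene0.png'),g('pics/scene2.png')
c=capture('scene');save(c,'scene3.png');d=g('pics/scene3.png')
for n,(x,y,w,h) in dict(shank=(300,178,24,26),body=(322,180,20,24),plate=(292,205,30,22),ref=(376,228,14,12)).items():
  for im in(b,d):
    t=a[y:y+h,x:x+w];r=cv2.matchTemplate(im[y-4:y+h+4,x-4:x+w+4],t,cv2.TM_CCOEFF_NORMED)
    _,m,_,l=cv2.minMaxLoc(r);i,j=l[1],l[0]
    f=lambda p,q,s:0.5*(p-s)/(p-2*q+s)
    dx=f(r[i,j-1],r[i,j],r[i,j+1]) if 0<j<8 else 0;dy=f(r[i-1,j],r[i,j],r[i+1,j]) if 0<i<8 else 0
    print(n,round(m,3),round(j-4+dx,2),round(i-4+dy,2))
for x in(0,.004):print(proj(c,[.6+x,-.17,.05]))
```

```text
shank 0.942 1.54 0.55
shank 0.947 1.29 0.42
body 0.875 0.26 0.44
body 0.957 0.43 0.19
plate 0.996 0.02 0.0
plate 0.997 0.02 0.0
ref 0.36 4 0.89
ref 0.323 -4 -1.03
(np.float64(315.28717006148054), np.float64(190.60380688952762))
(np.float64(313.9342706780989), np.float64(189.9782068691779))
```

The fork has slid about 4 mm toward -x (shank shift 1.3–1.5 px while the plate shift is 0). I will keep a steady +x bias while working the pin.

>>> move_arm(linear=[[0.05,-0.1,-0.09],[0.1,-0.2,-0.11],[0.17,-0.36,-0.13],[0.17,-0.36,-0.145],[0.17,-0.36,-0.16],[0.17,-0.36,-0.175],[0.17,-0.36,-0.19],[0.17,-0.36,-0.2],[0.17,-0.36,-0.21],[0.17,-0.36,-0.22],[0.17,-0.36,-0.23],[0.17,-0.36,-0.24]], angular=[[0.0,0.0,-0.125],[0.0,0.0,-0.25],[0.0,0.0,-0.375],[0.0,0.0,-0.5],[0.0,0.0,-0.625],[0.007,0.012,-0.75],[0.006,0.0125,-0.875],[0.006,0.013,-1.0],[0.005,0.0135,-1.125],[0.004,0.014,-1.25],[0.004,0.014,-1.375],[0.0034,0.0142,-1.5]], fingers=[1,1,1,1,1,1,1,1,1,1,1,1])

```text
time_s: 11.6
position: [0.5131, -0.1789, 0.1125]
tcp_rot: [[0.934, 0.357, -0.006], [0.357, -0.934, 0.001], [-0.005, -0.004, -1.0]]
force: [-2.8, -0.3, -9.7]
opening: 0.134
```

```bash
python3 st.py
```

```text
[ 0.5131 -0.1789  0.1125] 20.9 38.3 [-2.8 -0.3 -9.7] [-0.19  0.47 -0.09] 0.134
```

>>> move_arm(linear=[[0.1,0.04,-0.1],[0.2,0.08,-0.115],[0.32,0.12,-0.13],[0.32,0.12,-0.145],[0.32,0.12,-0.16],[0.32,0.12,-0.175],[0.32,0.12,-0.19],[0.32,0.12,-0.205],[0.32,0.12,-0.22],[0.32,0.12,-0.235],[0.32,0.12,-0.25],[0.32,0.12,-0.26]], angular=[[0,0,0.125],[0,0,0.25],[0,0,0.375],[0,0,0.5],[0,0,0.625],[0,0,0.75],[0,0,0.875],[0,0,1.0],[0,0,1.125],[0,0,1.25],[0,0,1.375],[0,0,1.5]], fingers=[1,1,1,1,1,1,1,1,1,1,1,1])

```text
time_s: 12.6
position: [0.513, -0.1788, 0.1137]
tcp_rot: [[0.421, -0.907, -0.014], [-0.907, -0.421, 0.002], [-0.008, 0.012, -1.0]]
force: [-4.2, -2.7, -10.4]
opening: 0.141
```

>>> move_arm(linear=[[0.05,-0.1,-0.1],[0.1,-0.2,-0.115],[0.15,-0.3,-0.13],[0.15,-0.3,-0.145],[0.15,-0.3,-0.16],[0.15,-0.3,-0.175],[0.15,-0.3,-0.19],[0.15,-0.3,-0.2],[0.15,-0.3,-0.21],[0.15,-0.3,-0.22],[0.15,-0.3,-0.23],[0.15,-0.3,-0.24]], angular=[[0.0,0.0,-0.125],[0.0,0.0,-0.25],[0.0,0.0,-0.375],[0.0,0.0,-0.5],[0.0,0.0,-0.625],[0.007,0.012,-0.75],[0.006,0.0125,-0.875],[0.006,0.013,-1.0],[0.005,0.0135,-1.125],[0.004,0.014,-1.25],[0.004,0.014,-1.375],[0.0034,0.0142,-1.5]], fingers=[1,1,1,1,1,1,1,1,1,1,1,1])

```text
time_s: 13.6
position: [0.5146, -0.1788, 0.1151]
tcp_rot: [[0.932, 0.363, -0.005], [0.363, -0.932, 0.001], [-0.005, -0.003, -1.0]]
force: [-1.5, -1.2, -9.1]
opening: 0.135
```

```bash
python3 st.py
```

```text
[ 0.5146 -0.1788  0.1151] 21.3 38.0 [-1.5 -1.2 -9.1] [ 0.14  0.44 -0.12] 0.135
```

>>> move_arm(linear=[[0.1,0.04,-0.1],[0.15,0.06,-0.115],[0.2,0.08,-0.13],[0.2,0.08,-0.145],[0.2,0.08,-0.16],[0.2,0.08,-0.175],[0.2,0.08,-0.19],[0.2,0.08,-0.205],[0.2,0.08,-0.22],[0.2,0.08,-0.235],[0.2,0.08,-0.25],[0.2,0.08,-0.26]], angular=[[0,0,0.125],[0,0,0.25],[0,0,0.375],[0,0,0.5],[0,0,0.625],[0,0,0.75],[0,0,0.875],[0,0,1.0],[0,0,1.125],[0,0,1.25],[0,0,1.375],[0,0,1.5]], fingers=[1,1,1,1,1,1,1,1,1,1,1,1])

```text
time_s: 14.6
position: [0.5142, -0.1784, 0.1165]
tcp_rot: [[0.425, -0.905, -0.011], [-0.905, -0.425, 0.002], [-0.007, 0.009, -1.0]]
force: [-2.2, -0.9, -8.1]
opening: 0.133
```

>>> move_arm(linear=[[0.04,-0.09,-0.1],[0.08,-0.15,-0.115],[0.08,-0.15,-0.13],[0.08,-0.15,-0.145],[0.08,-0.15,-0.16],[0.08,-0.15,-0.175],[0.08,-0.15,-0.19],[0.08,-0.15,-0.2],[0.08,-0.15,-0.21],[0.08,-0.15,-0.22],[0.08,-0.15,-0.23],[0.08,-0.15,-0.24]], angular=[[0.0,0.0,-0.125],[0.0,0.0,-0.25],[0.0,0.0,-0.375],[0.0,0.0,-0.5],[0.0,0.0,-0.625],[0.007,0.012,-0.75],[0.006,0.0125,-0.875],[0.006,0.013,-1.0],[0.005,0.0135,-1.125],[0.004,0.014,-1.25],[0.004,0.014,-1.375],[0.0034,0.0142,-1.5]], fingers=[1,1,1,1,1,1,1,1,1,1,1,1])

```text
time_s: 15.6
position: [0.5145, -0.1784, 0.1182]
tcp_rot: [[0.93, 0.367, -0.002], [0.367, -0.93, 0.002], [-0.001, -0.002, -1.0]]
force: [-0.4, 0.4, -5.5]
opening: 0.133
```

```bash
python3 st.py
```

```text
[ 0.5145 -0.1784  0.1182] 21.6 37.5 [-0.4  0.4 -5.5] [ 0.19  0.32 -0.07] 0.133
```

>>> move_arm(linear=[[0.08,0.08,-0.1],[0.12,0.12,-0.117],[0.15,0.16,-0.134],[0.15,0.16,-0.15],[0.15,0.16,-0.167],[0.15,0.16,-0.184],[0.15,0.16,-0.2],[0.15,0.16,-0.217],[0.15,0.16,-0.234],[0.15,0.16,-0.25],[0.15,0.16,-0.267],[0.15,0.16,-0.28]], angular=[[0,0,0.125],[0,0,0.25],[0,0,0.375],[0,0,0.5],[0,0,0.625],[0,0,0.75],[0,0,0.875],[0,0,1.0],[0,0,1.125],[0,0,1.25],[0,0,1.375],[0,0,1.5]], fingers=[1,1,1,1,1,1,1,1,1,1,1,1])

```text
time_s: 16.6
position: [0.5142, -0.1795, 0.1204]
tcp_rot: [[0.431, -0.902, -0.007], [-0.902, -0.431, 0.001], [-0.004, 0.005, -1.0]]
force: [-2.8, -1.1, -5.0]
opening: 0.135
```

>>> move_arm(linear=[[0.08,-0.05,-0.1],[0.15,-0.09,-0.115],[0.15,-0.09,-0.13],[0.15,-0.09,-0.145],[0.15,-0.09,-0.16],[0.15,-0.09,-0.175],[0.15,-0.09,-0.19],[0.15,-0.09,-0.205],[0.15,-0.09,-0.22],[0.15,-0.09,-0.235],[0.15,-0.09,-0.25],[0.15,-0.09,-0.26]], angular=[[0.0,0.0,-0.125],[0.0,0.0,-0.25],[0.0,0.0,-0.375],[0.0,0.0,-0.5],[0.0,0.0,-0.625],[0.005,0.009,-0.75],[0.005,0.009,-0.875],[0.005,0.009,-1.0],[0.004,0.01,-1.125],[0.003,0.01,-1.25],[0.003,0.01,-1.375],[0.003,0.01,-1.5]], fingers=[1,1,1,1,1,1,1,1,1,1,1,1])

```text
time_s: 17.6
position: [0.5144, -0.1802, 0.1227]
tcp_rot: [[0.928, 0.373, -0.0], [0.373, -0.928, 0.002], [0.0, -0.002, -1.0]]
force: [-0.4, 2.9, -3.0]
opening: 0.134
```

```bash
python3 st.py
```

```text
[ 0.5144 -0.1802  0.1227] 21.9 36.9 [-0.4  2.9 -3. ] [ 0.66  0.07 -0.14] 0.134
```

>>> move_arm(linear=[[0.05,0.0,-0.1],[0.08,0.03,-0.12],[0.08,0.03,-0.14],[0.08,0.03,-0.16],[0.08,0.03,-0.18],[0.08,0.03,-0.2],[0.08,0.03,-0.22],[0.08,0.03,-0.24],[0.08,0.03,-0.26],[0.08,0.03,-0.28],[0.08,0.03,-0.3],[0.08,0.03,-0.32]], angular=[[0,0,0.125],[0,0,0.25],[0,0,0.375],[0,0,0.5],[0,0,0.625],[0,0,0.75],[0,0,0.875],[0,0,1.0],[0,0,1.125],[0,0,1.25],[0,0,1.375],[0,0,1.5]], fingers=[1,1,1,1,1,1,1,1,1,1,1,1])

```text
time_s: 18.6
position: [0.5135, -0.1803, 0.1248]
tcp_rot: [[0.435, -0.9, -0.004], [-0.9, -0.435, 0.002], [-0.003, 0.003, -1.0]]
force: [-0.6, -0.9, -11.1]
opening: 0.139
```

>>> move_arm(linear=[[0.04,-0.05,-0.1],[0.05,-0.09,-0.12],[0.05,-0.09,-0.14],[0.05,-0.09,-0.16],[0.05,-0.09,-0.18],[0.05,-0.09,-0.2],[0.05,-0.09,-0.22],[0.05,-0.09,-0.24],[0.05,-0.09,-0.26],[0.05,-0.09,-0.28],[0.05,-0.09,-0.3],[0.05,-0.09,-0.32]], angular=[[0.0,0.0,-0.125],[0.0,0.0,-0.25],[0.0,0.0,-0.375],[0.0,0.0,-0.5],[0.0,0.0,-0.625],[0.003,0.006,-0.75],[0.003,0.006,-0.875],[0.003,0.006,-1.0],[0.003,0.006,-1.125],[0.003,0.006,-1.25],[0.003,0.006,-1.375],[0.003,0.006,-1.5]], fingers=[1,1,1,1,1,1,1,1,1,1,1,1])

```text
time_s: 19.6
position: [0.5138, -0.1799, 0.1276]
tcp_rot: [[0.926, 0.378, 0.0], [0.378, -0.926, 0.004], [0.001, -0.003, -1.0]]
force: [-0.2, 1.8, -4.6]
opening: 0.135
```

```bash
python3 st.py
```

```text
[ 0.5138 -0.1799  0.1276] 22.2 36.5 [-0.2  1.8 -4.6] [ 0.35  0.07 -0.06] 0.135
```

>>> move_arm(linear=[[0.1,0.05,-0.1],[0.2,0.07,-0.125],[0.2,0.07,-0.15],[0.2,0.07,-0.175],[0.2,0.07,-0.2],[0.2,0.07,-0.225],[0.2,0.07,-0.25],[0.2,0.07,-0.275],[0.2,0.07,-0.3],[0.2,0.07,-0.325],[0.2,0.07,-0.35],[0.2,0.07,-0.37]], angular=[[0,0,0.125],[0,0,0.25],[0,0,0.375],[0,0,0.5],[0,0,0.625],[0,0,0.75],[0,0,0.875],[0,0,1.0],[0,0,1.125],[0,0,1.25],[0,0,1.375],[0,0,1.5]], fingers=[1,1,1,1,1,1,1,1,1,1,1,1])

```text
time_s: 20.6
position: [0.5143, -0.1798, 0.1312]
tcp_rot: [[0.44, -0.898, -0.003], [-0.898, -0.44, 0.004], [-0.005, 0.001, -1.0]]
force: [-2.4, -0.6, -2.8]
opening: 0.134
```

```bash
python3 st.py
```

```text
[ 0.5143 -0.1798  0.1312] -63.9 122.7 [-2.4 -0.6 -2.8] [-0.    0.45 -0.01] 0.134
```

>>> move_arm(linear=[[0.0,-0.05,-0.1],[0.05,-0.1,-0.14],[0.05,-0.1,-0.18],[0.05,-0.1,-0.22],[0.05,-0.1,-0.26],[0.05,-0.1,-0.3],[0.05,-0.1,-0.34],[0.05,-0.1,-0.38]], angular=[[0.0,0.0,-0.125],[0.0,0.0,-0.25],[0.0,0.0,-0.375],[0.0,0.0,-0.5],[0.0,0.0,-0.625],[0.0,0.0,-0.75],[0.0,0.0,-0.75],[0.0,0.0,-0.75]], fingers=[1,1,1,1,1,1,1,1])

```text
time_s: 21.27
position: [0.5153, -0.1802, 0.1353]
tcp_rot: [[0.933, -0.359, -0.004], [-0.359, -0.933, 0.003], [-0.005, -0.002, -1.0]]
force: [-0.2, 0.6, -3.6]
opening: 0.14
```

```bash
python3 st.py;  python3 - <<'E'
from h import *
g=lambda p:cv2.cvtColor(cv2.imread(p),cv2.COLOR_BGR2GRAY).astype(np.float32)
a=g('pics/scene0.png')
c=capture('scene');save(c,'scene4.png');im=g('pics/scene4.png')
for n,(x,y,w,h) in dict(shank=(300,178,24,26),plate=(292,205,30,22)).items():
    t=a[y:y+h,x:x+w];r=cv2.matchTemplate(im[y-4:y+h+4,x-4:x+w+4],t,cv2.TM_CCOEFF_NORMED)
    _,m,_,l=cv2.minMaxLoc(r);i,j=l[1],l[0]
    f=lambda p,q,s:0.5*(p-s)/(p-2*q+s)
    print(n,round(m,3),round(j-4+f(r[i,j-1],r[i,j],r[i,j+1]),2),round(i-4+f(r[i-1,j],r[i,j],r[i+1,j]),2))
E
```

```text
[ 0.5153 -0.1802  0.1353] -21.0 79.9 [-0.2  0.6 -3.6] [0.04 0.04 0.02] 0.14
shank 0.969 0.86 0.33
plate 0.997 0.01 0.0
```

Loose now: only the pin's weight is felt. The fork is still about 2.5 mm toward -x, so I will nudge it back with the pin end still in the bore, pushing along the jaw axis.

>>> move_arm(linear=[[0,0,0],[0,0,0],[0,0,0],[0,0,0],[0,0,0],[0,0,0],[0,0,0],[0,0,0],[0.19,-0.07,0],[0.37,-0.14,0],[0.37,-0.14,0]], angular=[[0,0,0.125],[0,0,0.25],[0,0,0.375],[0,0,0.5],[0,0,0.625],[0,0,0.75],[0,0,0.875],[0,0,1.0],[0,0,1.0],[0,0,1.0],[0,0,1.0]], fingers=[1,1,1,1,1,1,1,1,1,1,1])

```text
time_s: 22.23
position: [0.5157, -0.18, 0.1349]
tcp_rot: [[0.207, -0.978, -0.012], [-0.978, -0.207, 0.004], [-0.007, 0.011, -1.0]]
force: [-7.0, -2.1, -1.1]
opening: 0.135
```

```bash
cat > fk.py <<'E'
from h import *
g=lambda p:cv2.cvtColor(cv2.imread(p),cv2.COLOR_BGR2GRAY).astype(np.float32)
a=g('pics/scene0.png')
c=capture('scene');im=cv2.cvtColor(c['color'],cv2.COLOR_RGB2GRAY).astype(np.float32)
for n,(x,y,w,h) in dict(shank=(300,178,24,26)).items():
    t=a[y:y+h,x:x+w];r=cv2.matchTemplate(im[y-4:y+h+4,x-4:x+w+4],t,cv2.TM_CCOEFF_NORMED)
    _,m,_,l=cv2.minMaxLoc(r);i,j=l[1],l[0]
    f=lambda p,q,s:0.5*(p-s)/(p-2*q+s)
    print(n,round(m,3),round(j-4+f(r[i,j-1],r[i,j],r[i,j+1]),2),round(i-4+f(r[i-1,j],r[i,j],r[i+1,j]),2))
E
python3 st.py;python3 fk.py
```

```text
[ 0.5157 -0.18    0.1349] -78.1 137.3 [-7.  -2.1 -1.1] [-0.48  1.69  0.02] 0.135
shank 0.969 0.86 0.34
```

>>> move_arm(linear=[[0.06,-0.3,0],[0.1,-0.45,0],[0.11,-0.5,0],[0.11,-0.5,0]], angular=[[0,0,0],[0,0,0],[0,0,0],[0,0,0]], fingers=[1,1,1,1])

```text
time_s: 22.62
position: [0.5168, -0.1801, 0.1345]
tcp_rot: [[0.212, -0.977, -0.022], [-0.977, -0.212, 0.004], [-0.009, 0.021, -1.0]]
force: [-9.2, -2.7, 1.4]
opening: 0.133
```

```bash
python3 st.py;python3 fk.py
```

```text
[ 0.5168 -0.1801  0.1345] -77.8 137.4 [-9.2 -2.7  1.4] [-0.62  1.97  0.06] 0.133
shank 0.969 0.86 0.34
```

>>> move_arm(linear=[[0.1,-0.5,0],[0.15,-0.7,0],[0.17,-0.8,0],[0.17,-0.8,0]], angular=[[0.01,0.004,0],[0.02,0.008,0],[0.02,0.008,0],[0.02,0.008,0]], fingers=[1,1,1,1])

```text
time_s: 23.0
position: [0.5188, -0.1802, 0.1334]
tcp_rot: [[0.218, -0.976, -0.015], [-0.976, -0.218, 0.001], [-0.004, 0.015, -1.0]]
force: [-10.6, -4.9, 0.3]
opening: 0.136
```

```bash
python3 st.py;python3 fk.py
```

```text
[ 0.5188 -0.1802  0.1334] -77.4 137.1 [-10.6  -4.9   0.3] [-1.02  2.7   0.05] 0.136
shank 0.963 0.74 0.17
```

>>> move_arm(linear=[[0.1,-0.5,0],[0.18,-0.8,0],[0.2,-0.9,0],[0.2,-0.9,0]], angular=[[0.01,0.003,0],[0.015,0.005,0],[0.015,0.005,0],[0.015,0.005,0]], fingers=[1,1,1,1])

```text
time_s: 23.38
position: [0.5203, -0.1804, 0.1327]
tcp_rot: [[0.225, -0.974, -0.018], [-0.974, -0.225, -0.0], [-0.004, 0.017, -1.0]]
force: [-14.8, -5.0, 5.5]
opening: 0.139
```

```bash
python3 st.py;python3 fk.py
python3 - <<'E'
from h import *
c=capture('scene')
cv2.imwrite('pics/z5.png',cv2.resize(cv2.cvtColor(c['color'][130:280,250:450],cv2.COLOR_RGB2BGR),None,fx=4,fy=4,interpolation=cv2.INTER_CUBIC))
E
```

```text
[ 0.5203 -0.1804  0.1327] -77.0 137.0 [-14.8  -5.    5.5] [-1.2   3.56  0.07] 0.139
shank 0.964 0.73 0.17
```

View pics/z5.png

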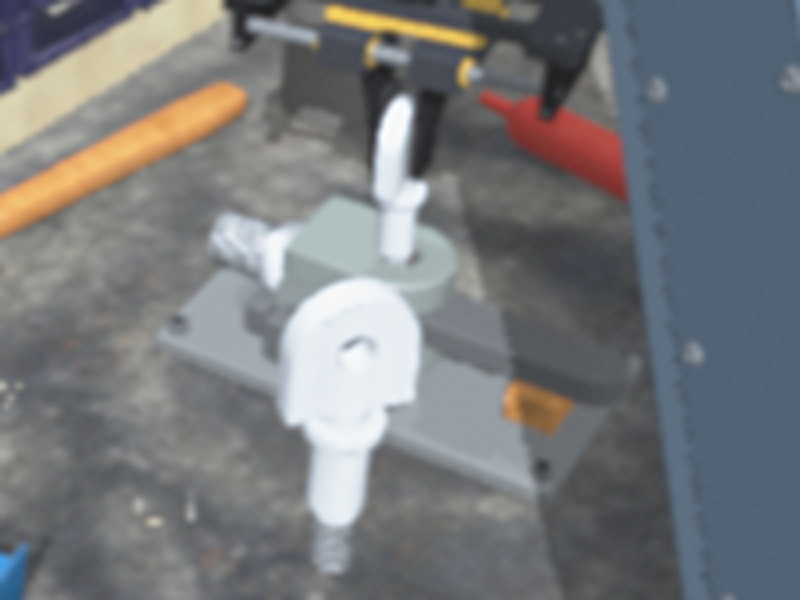

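The pin stands against the bore's +x wall and the fork no longer moves under 15 N of push, so it probably bears on its rear stop. I will relax, recentre and draw the pin clear, then measure the tray.

>>> move_arm(linear=[[-0.04,0.2,0],[-0.08,0.4,-0.3],[-0.1,0.5,-0.6],[-0.1,0.5,-1.2],[-0.1,0.5,-2],[-0.1,0.5,-3],[-0.1,0.5,-4.2],[-0.1,0.5,-5.5],[-0.1,0.5,-7],[-0.1,0.5,-8.5],[-0.1,0.5,-9],[-0.1,0.5,-9]], angular=[[0,0,0],[0.008,0,0],[0.016,0,0],[0.016,0,0],[0.016,0,0],[0.016,0,0],[0.016,0,0],[0.016,0,0],[0.016,0,0],[0.016,0,0],[0.016,0,0],[0.016,0,0]], fingers=[1,1,1,1,1,1,1,1,1,1,1,1])

```text
time_s: 24.48
position: [0.5182, -0.1811, 0.2252]
tcp_rot: [[0.225, -0.974, 0.003], [-0.974, -0.225, 0.001], [-0.0, -0.003, -1.0]]
force: [1.7, -0.0, -3.7]
opening: 0.137
```

```bash
python3 st.py;python3 fk.py
python3 - <<'E'
from h import *
c=capture('scene');d=capture('side')
f=lambda c,x,y,w,h:cv2.resize(cv2.cvtColor(c['color'][y:y+h,x:x+w],cv2.COLOR_RGB2BGR),None,fx=4,fy=4,interpolation=cv2.INTER_CUBIC)
A=f(c,160,245,100,90);B=f(c,280,90,100,150)
I=np.zeros((600,800,3),np.uint8);I[:360,:400]=A;I[:600,400:]=B;I[360:,:400]=cv2.resize(f(d,190,255,100,80),(400,240))
cv2.imwrite('pics/z6.png',I)
E
```

```text
[ 0.5182 -0.1811  0.2252] -77.0 135.9 [ 1.7 -0.  -3.7] [ 0.17  0.   -0.01] 0.137
shank 0.968 0.66 0.12
```

View pics/z6.png

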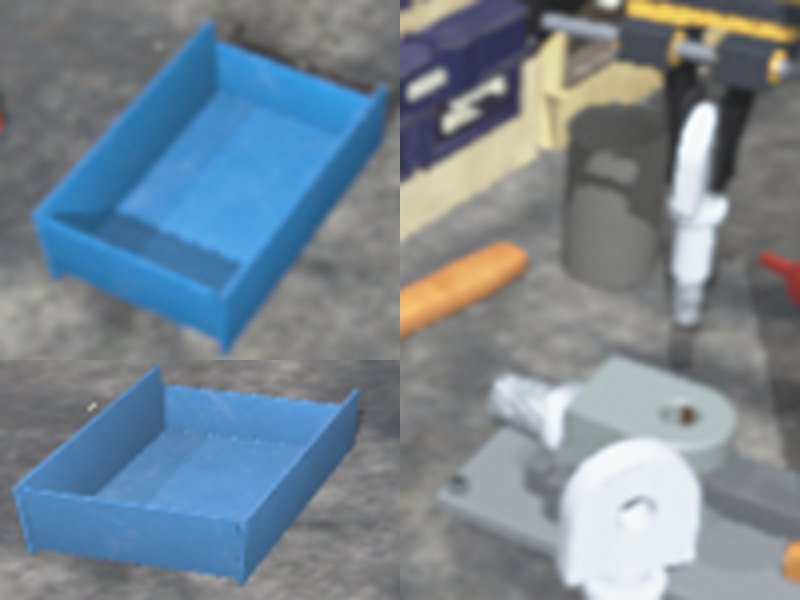

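The pin is fully out and the fork is down on its plate. The tray's low end wall is the far one in the scene view (world -y side). Computing the tray corners and the bore position.

Run:
```python
from h import *
import pickle;a,b=pickle.load(open('c0.pkl','rb'))
print('bore',plane(a,351.2,193.2,.078))
C=[plane(a,160+u/4,245+v/4,.045) for u,v in((210,22),(385,88),(220,297),(38,215))]
for p in C:print(p.round(4))
C=np.array(C);print('centre',C.mean(0),'sides',[np.linalg.norm(C[i]-C[i-1]).round(4) for i in range(4)])
d=(C[3]+C[2]-C[0]-C[1]);print('yaw of +y',np.degrees(np.arctan2(d[1],d[0])))
D=[plane(b,190+u/4,255+(v-360)/3,.045) for u,v in((157,366),(358,390),(243,522),(17,490))]
for p in D:print(p.round(4))
print(np.mean(D,0), plane(a,160+222/4,245+350/4,0))
```

```text
bore [ 0.50962683 -0.18142853  0.078     ]
[0.6409 0.1282 0.045 ]
[0.5401 0.1054 0.045 ]
[0.5094 0.2469 0.045 ]
[0.6075 0.2686 0.045 ]
centre [0.57447585 0.18728231 0.045     ] sides [np.float64(0.1443), np.float64(0.1033), np.float64(0.1448), np.float64(0.1004)]
yaw of +y 102.83250615388936
[0.6426 0.1285 0.045 ]
[0.5414 0.106  0.045 ]
[0.5091 0.2488 0.045 ]
[0.6072 0.2714 0.045 ]
[0.57507584 0.18867014 0.045     ] [ 5.15948960e-01  2.44913544e-01 -1.11022302e-16]
```

>>> move_arm(linear=[[0,0,-0.5],[-1,-0.5,-1],[-2,-1,-1.5],[-3.5,-1.6,-2],[-5,-2.2,-2.5],[-6.5,-2.9,-3],[-8,-3.6,-3],[-10,-4.4,-3],[-12,-5.2,-3],[-14,-6,-3],[-16,-7,-3],[-18,-8,-3]], angular=[[0,0,-0.12],[0,0,-0.24],[0,0,-0.36],[0,0,-0.48],[0,0,-0.6],[0,0,-0.72],[0,0,-0.84],[0,0,-0.96],[0,0,-1.08],[0,0,-1.2],[0,0,-1.32],[0,0,-1.44]], fingers=[1,1,1,1,1,1,1,1,1,1,1,1])

```text
time_s: 25.63
position: [0.553, 0.0143, 0.2516]
tcp_rot: [[0.995, 0.102, -0.006], [0.102, -0.995, 0.005], [-0.005, -0.005, -1.0]]
force: [-0.1, -0.0, -3.5]
opening: 0.137
```

```bash
python3 st.py
cat > go.py <<'E'
# go.py theta ty tz : shift of TCP so that grasp is at tray (0,ty,z) with tool tilted theta
import sys
from h import *
from scipy.spatial.transform import Rotation as Ro
th,ty,z=map(float,sys.argv[1:4]);th=np.radians(th)
s=read_state();R=np.array(s['tcp_rot'])
t=np.array([-.222,.975,0]);zz=np.sin(th)*t-np.cos(th)*np.array([0,0,1]);yy=np.array([.975,.222,0]);xx=np.cross(yy,zz)
G=np.array([.575,.188,0])+ty*t+[0,0,z];P=G+.019*zz
print('shift cm',(100*R.T@(P-s['position'])).round(2),'rotvec',Ro.from_matrix(R.T@np.stack([xx,yy,zz],1)).as_rotvec().round(3))
print('now grasp in tray',[(s['position']-.019*R[:,2]-[.575,.188,0])@v for v in(yy,t,[0,0,1])],'J',np.round(s['joint_positions'],1))
E
python3 go.py 0 0 .279
python3 - <<'E'
from h import *
import pickle;a,b=pickle.load(open('c0.pkl','rb'));print('can',plane(a,216,222,0),plane(b,221,243,0))
E
```

```text
[0.553  0.0143 0.2516] 5.8 73.9 [-0.1 -0.  -3.5] [ 0.   -0.06  0.02] 0.137
shift cm [  3.95 -17.06  -0.77] rotvec [-0.009 -0.    -1.693]
now grasp in tray [np.float64(-0.05995524859297429), np.float64(-0.1645901725772383), np.float64(0.27060560438324033)] J [-10.2  22.9  90.3   0.2  67.2  73.9]
can [0.7443963  0.02446378 0.        ] [ 7.51471551e-01  1.96887826e-02 -5.55111512e-17]
```

```bash
cat > go.py <<'E'
# go.py theta tx ty z yaw(95): shift of TCP so that grasp is at tray (tx,ty,z) with tool tilted theta
import sys
from h import *
from scipy.spatial.transform import Rotation as Ro
th,tx,ty,z=map(float,sys.argv[1:5]);th=np.radians(th);a=np.radians(95)
s=read_state();R=np.array(s['tcp_rot'])
X=np.array([.975,.222,0]);T=np.array([-.222,.975,0]);C=np.array([.575,.188,0])
t=np.array([np.cos(a),np.sin(a),0]);yy=np.array([t[1],-t[0],0])
zz=np.sin(th)*t-np.cos(th)*np.array([0,0,1]);xx=np.cross(yy,zz)
P=C+tx*X+ty*T+[0,0,z]+.019*zz
print('shift cm',(100*R.T@(P-s['position'])).round(2),'rotvec',Ro.from_matrix(R.T@np.stack([xx,yy,zz],1)).as_rotvec().round(3))
g=s['position']-.019*R[:,2];e=s['position']+.085*R[:,2]
for n,p in(('grasp',g),('end',e)):print(n,'in tray mm',[round(1000*float((p-C)@v),1) for v in(X,T,[0,0,1])])
print('J',np.round(s['joint_positions'],1),'F',np.round(s['force'],1),'tilt',np.degrees(np.arccos(-R[2,2])).round(1),'open',round(s['opening'],3),s['time_s'])
E
python3 go.py 0 -.01 -.02 .29
```

```text
shift cm [  3.2  -14.96  -1.88] rotvec [-0.008  0.    -1.556]
grasp in tray mm [-60.0, -164.6, 270.6]
end in tray mm [-60.5, -164.0, 166.6]
J [-10.2  22.9  90.3   0.2  67.2  73.9] F [-0.1 -0.  -3.5] tilt 0.4 open 0.137 25.6333
```

>>> move_arm(linear=[[0.3,-1.3,-0.2],[0.6,-2.6,-0.4],[0.9,-3.9,-0.6],[1.2,-5.2,-0.8],[1.5,-6.5,-1.0],[1.8,-7.8,-1.2],[2.1,-9.1,-1.4],[2.4,-10.4,-1.6],[2.7,-11.7,-1.8],[3,-13,-1.9],[3.2,-14,-1.9],[3.2,-15,-1.9]], angular=[[0,0,-0.125],[0,0,-0.25],[0,0,-0.375],[0,0,-0.5],[0,0,-0.625],[0,0,-0.75],[0,0,-0.875],[0,0,-1.0],[0,0,-1.125],[0,0,-1.25],[0,0,-1.375],[-0.008,0,-1.5]], fingers=[1,1,1,1,1,1,1,1,1,1,1,1])

```text
time_s: 26.63
position: [0.5696, 0.1672, 0.2697]
tcp_rot: [[-0.031, 1.0, -0.003], [1.0, 0.031, -0.0], [-0.0, -0.003, -1.0]]
force: [-0.1, -0.1, -3.4]
opening: 0.136
```

```bash
python3 go.py 50 -.01 -.06 .25
```

```text
shift cm [-2.56  0.7   3.19] rotvec [ 0.022  0.872 -0.054]
grasp in tray mm [-9.8, -19.1, 288.7]
end in tray mm [-10.1, -19.1, 184.7]
J [ 5.6 25.  83.4  0.  71.7  3.8] F [-0.1 -0.1 -3.4] tilt 0.2 open 0.136 26.6333
```

>>> move_arm(linear=[[-0.3,0.1,0.2],[-0.6,0.2,0.5],[-0.9,0.3,0.9],[-1.3,0.4,1.3],[-1.7,0.5,1.7],[-2,0.6,2.2],[-2.3,0.7,2.7],[-2.6,0.7,3.2],[-2.6,0.7,3.2],[-2.6,0.7,3.2]], angular=[[0,0.11,-0.01],[0,0.22,-0.02],[0.01,0.33,-0.02],[0.01,0.44,-0.03],[0.01,0.55,-0.03],[0.02,0.66,-0.04],[0.02,0.77,-0.05],[0.022,0.872,-0.054],[0.022,0.872,-0.054],[0.022,0.872,-0.054]], fingers=[1,1,1,1,1,1,1,1,1,1])

```text
time_s: 27.47
position: [0.577, 0.1401, 0.2353]
tcp_rot: [[-0.051, 0.996, -0.068], [0.642, 0.085, 0.762], [0.765, -0.005, -0.644]]
force: [-0.1, 0.5, -3.6]
opening: 0.132
```

```bash
python3 go.py 50 -.012 -.032 .10
python3 - <<'E'
from h import *
c=capture('scene');d=capture('side')
f=lambda c,x,y,w,h,k:cv2.resize(cv2.cvtColor(c['color'][y:y+h,x:x+w],cv2.COLOR_RGB2BGR),(400,500))
cv2.imwrite('pics/z7.png',np.hstack([f(c,130,100,240,300,2),f(d,130,80,240,300,2)]))
E
```

```text
shift cm [-9.41 -0.47 11.73] rotvec [-0.002  0.002 -0.005]
grasp in tray mm [-10.6, -61.6, 247.5]
end in tray mm [0.1, 17.3, 180.5]
J [-19.4  35.6  89.9  44.5  83.3 -41.4] F [-0.1  0.5 -3.6] tilt 49.9 open 0.132 27.4667
```

View pics/z7.png

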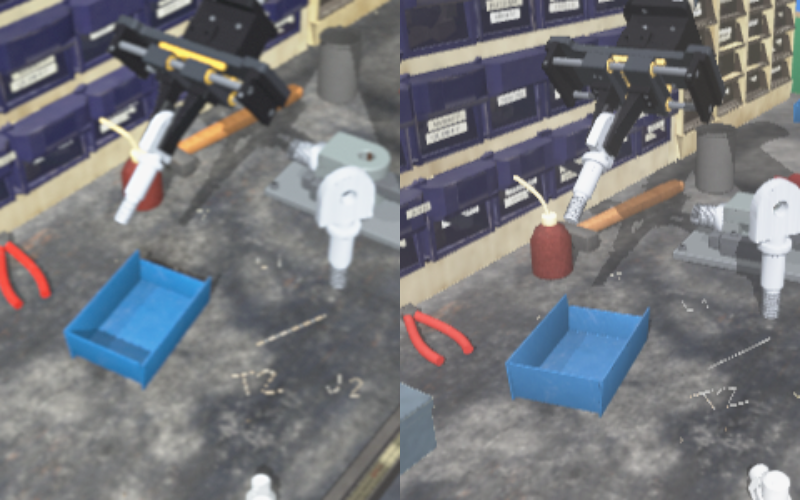

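Pin is held in line with the tool, tilted 50° from vertical and clear of the can and the look-alike. Lowering toward the tray.

>>> move_arm(linear=[[-1,0,1.2],[-2.2,-0.1,2.8],[-3.4,-0.2,4.3],[-4.6,-0.2,5.8],[-5.8,-0.3,7.3],[-7,-0.3,8.8],[-8.2,-0.4,10.3],[-9.4,-0.5,11.7],[-9.4,-0.5,11.7],[-9.4,-0.5,11.7]], angular=[[0,0,0],[0,0,0],[0,0,0],[0,0,0],[0,0,0],[0,0,0],[0,0,0],[0,0,0],[0,0,0],[0,0,0]], fingers=[1,1,1,1,1,1,1,1,1,1])

```text
time_s: 28.4
position: [0.5699, 0.1716, 0.0915]
tcp_rot: [[-0.059, 0.996, -0.069], [0.643, 0.091, 0.761], [0.764, 0.001, -0.645]]
force: [-0.1, 0.7, -2.1]
opening: 0.134
```

```bash
python3 go.py 50 -.012 -.032 .075
```

```text
shift cm [-2.38 -0.1   1.63] rotvec [-0.002  0.003  0.003]
grasp in tray mm [-10.6, -29.2, 103.7]
end in tray mm [0.0, 49.5, 36.6]
J [-16.6  47.8  94.7  49.   70.1 -53.2] F [-0.1  0.7 -2.1] tilt 49.8 open 0.134 28.4
```

>>> move_arm(linear=[[-0.7,0,0.6],[-1.4,0,1.2],[-1.9,0,1.6],[-2.3,0,1.95],[-2.6,0,2.2],[-2.6,0,2.2]], angular=[[0,0,0],[0,0,0],[0,0,0],[0,0,0],[0,0,0],[0,0,0]], fingers=[1,1,1,1,1,1])

```text
time_s: 28.9
position: [0.5706, 0.1714, 0.0594]
tcp_rot: [[-0.059, 0.996, -0.067], [0.638, 0.089, 0.764], [0.767, 0.002, -0.641]]
force: [-0.2, -3.0, 5.8]
opening: 0.133
```

```bash
python3 go.py 50 -.012 -.034 .06
```

```text
shift cm [-1.19 -0.14  0.39] rotvec [-0.001 -0.002  0.003]
grasp in tray mm [-10.0, -29.6, 71.6]
end in tray mm [0.8, 49.4, 4.9]
J [-16.8  51.1  94.6  50.1  68.3 -55.9] F [-0.2 -3.   5.8] tilt 50.1 open 0.133 28.9
```

>>> move_arm(linear=[[-0.4,0,0.2],[-0.8,0,0.4],[-1.2,0,0.6],[-1.5,0,0.75],[-1.8,0,0.9],[-1.8,0,0.9]], angular=[[0,0,0],[0,0,0],[0,0,0],[0,0,0],[0,0,0],[0,0,0]], fingers=[1,1,1,1,1,1])

```text
time_s: 29.4
position: [0.5729, 0.1656, 0.0421]
tcp_rot: [[-0.058, 0.996, -0.063], [0.636, 0.086, 0.767], [0.77, 0.005, -0.638]]
force: [0.2, -6.4, 6.1]
opening: 0.135
```

```bash
python3 go.py 50 -.012 -.036 .05
```

```text
shift cm [-0.37 -0.29  0.22] rotvec [ 0.004 -0.006  0.003]
grasp in tray mm [-9.1, -35.8, 54.2]
end in tray mm [2.2, 43.4, -12.2]
J [-17.4  53.   94.2  50.5  67.7 -57.5] F [ 0.2 -6.4  6.1] tilt 50.3 open 0.135 29.4
```

>>> move_arm(linear=[[-0.4,0,0.2],[-0.8,0,0.4],[-1.2,0,0.55],[-1.5,0,0.72],[-1.7,0,0.82],[-1.7,0,0.82]], angular=[[0,0,0],[0,0,0],[0,0,0],[0,0,0],[0,0,0],[0,0,0]], fingers=[1,1,1,1,1,1])

```text
time_s: 29.9
position: [0.5744, 0.1602, 0.0255]
tcp_rot: [[-0.058, 0.996, -0.061], [0.633, 0.084, 0.77], [0.772, 0.006, -0.635]]
force: [-1.1, -6.3, 5.1]
opening: 0.135
```

```bash
python3 go.py 50 -.012 -.04 .034;python3 - <<'E'
from h import *
c=capture('scene');d=capture('side')
f=lambda c,x,y,w,h,k:cv2.resize(cv2.cvtColor(c['color'][y:y+h,x:x+w],cv2.COLOR_RGB2BGR),(400,500))
cv2.imwrite('pics/z8.png',np.hstack([f(c,150,180,144,180,2),f(d,170,180,144,180,2)]))
E
```

```text
shift cm [-0.22 -0.34  0.3 ] rotvec [ 0.006 -0.01   0.003]
grasp in tray mm [-8.9, -41.5, 37.5]
end in tray mm [2.7, 38.0, -28.6]
J [-17.9  54.8  93.8  50.8  67.2 -58.9] F [-1.1 -6.3  5.1] tilt 50.6 open 0.135 29.9
```

View pics/z8.png

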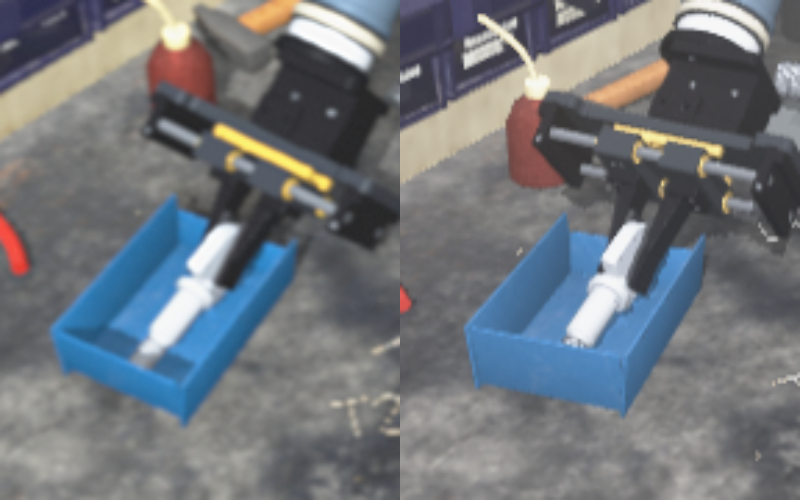

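The pin lies almost flat, threaded end on the tray floor, and the gripper is clear of walls and can. Lowering the last few mm, then opening only partway because of the tray walls.

>>> move_arm(linear=[[-0.3,0,0.15],[-0.6,0,0.3],[-0.6,0,0.3],[-0.6,0,0.3]], angular=[[0,0,0],[0,0,0],[0,0,0],[0,0,0]], fingers=[1,1,1,1])

```text
time_s: 30.33
position: [0.5747, 0.1584, 0.0199]
tcp_rot: [[-0.058, 0.996, -0.061], [0.631, 0.084, 0.771], [0.773, 0.006, -0.634]]
force: [-1.6, -5.9, 5.2]
opening: 0.137
```

```bash
python3 go.py 50 -.012 -.04 .03
```

```text
shift cm [ 0.01 -0.36  0.35] rotvec [ 0.006 -0.012  0.003]
grasp in tray mm [-9.0, -43.3, 32.0]
end in tray mm [2.6, 36.3, -34.0]
J [-18.1  55.4  93.6  50.8  67.  -59.4] F [-1.6 -5.9  5.2] tilt 50.7 open 0.137 30.3333
```

>>> move_arm(linear=[[0,0,0],[0,0,0],[0,0,0],[0,0,0],[0,0,0],[0,0,0],[0,0,0]], angular=[[0,0,0],[0,0,0],[0,0,0],[0,0,0],[0,0,0],[0,0,0],[0,0,0]], fingers=[0.7,0.6,0.5,0.4,0.4,0.4,0.4])

```text
time_s: 30.92
position: [0.5746, 0.1586, 0.0198]
tcp_rot: [[-0.058, 0.996, -0.061], [0.631, 0.084, 0.771], [0.773, 0.006, -0.634]]
force: [-0.6, 0.1, 0.8]
opening: 0.292
```

>>> move_arm(linear=[[0.4,0,-0.3],[0.8,0,-0.6],[1.5,0,-1.2],[2.3,0,-1.9],[3.1,0,-2.5],[4,0,-3.3]], angular=[[0,0,0],[0,0,0],[0,0,0],[0,0,0],[0,0,0],[0,0,0]], fingers=[0.4,0.4,0.4,0.4,0.4,0.4])

```text
time_s: 31.42
position: [0.5743, 0.1584, 0.073]
tcp_rot: [[-0.058, 0.996, -0.061], [0.631, 0.084, 0.771], [0.773, 0.007, -0.634]]
force: [0.6, 0.7, -0.2]
opening: 0.301
```

```bash
python3 go.py 50 -.012 -.04 .2
```

```text
shift cm [ 9.05 -0.24 -7.07] rotvec [ 0.006 -0.012  0.003]
grasp in tray mm [-9.4, -43.2, 85.0]
end in tray mm [2.2, 36.4, 19.1]
J [-18.1  50.1  94.1  49.4  70.1 -55.5] F [ 0.6  0.7 -0.2] tilt 50.7 open 0.301 31.4167
```

>>> move_arm(linear=[[1.5,0,-1.2],[3.5,0,-2.8],[5.5,0,-4.4],[7.5,0,-6],[9.5,0,-7.6],[11,0,-8.8],[12,0,-9.8],[12,0,-9.8],[12,0,-9.8],[12,0,-9.8],[12,0,-9.8],[12,0,-9.8]], angular=[[0,0,0],[0,0,0],[0,0,0],[0,0,0],[0,-0.12,0],[0,-0.24,0],[0,-0.36,0],[0,-0.48,0],[0,-0.6,0],[0,-0.72,0],[0,-0.84,0],[0,-0.88,0]], fingers=[0.4,0.4,0.4,0.4,0.4,0.4,0.4,0.4,0.4,0.4,0.4,0.4])

```text
time_s: 32.42
position: [0.5728, 0.161, 0.2306]
tcp_rot: [[-0.087, 0.996, 0.01], [0.996, 0.087, 0.001], [0.0, 0.011, -1.0]]
force: [0.8, -0.3, -0.4]
opening: 0.297
```

```bash
python3 st.py
python3 - <<'E'
from h import *
from scipy.spatial.transform import Rotation as Ro
s=read_state();R=np.array(s['tcp_rot'])
c=capture('scene');d=capture('side')
f=lambda c,x,y,w,h:cv2.resize(cv2.cvtColor(c['color'][y:y+h,x:x+w],cv2.COLOR_RGB2BGR),(400,560),interpolation=cv2.INTER_CUBIC)
cv2.imwrite('pics/z9.png',np.hstack([f(c,155,240,110,154),cv2.resize(cv2.cvtColor(c['color'][130:330,170:410],cv2.COLOR_RGB2BGR),(400,560))]))
W=np.array([[.916,.401,0],[.401,-.916,0],[0,0,-1]])
print('to w1',(100*R.T@(np.array([.485,-.2055,.2524])-s['position'])).round(1),Ro.from_matrix(R.T@W).as_rotvec().round(3))
E
python3 fk.py
```

```text
[0.5728 0.161  0.2306] 95.0 -0.1 [ 0.8 -0.3 -0.4] [ 0.   -0.11 -0.01] 0.297
to w1 [-35.8 -11.9  -2.3] [ 0.009 -0.007  1.245]
shank 0.966 0.77 0.13
```

View pics/z9.png

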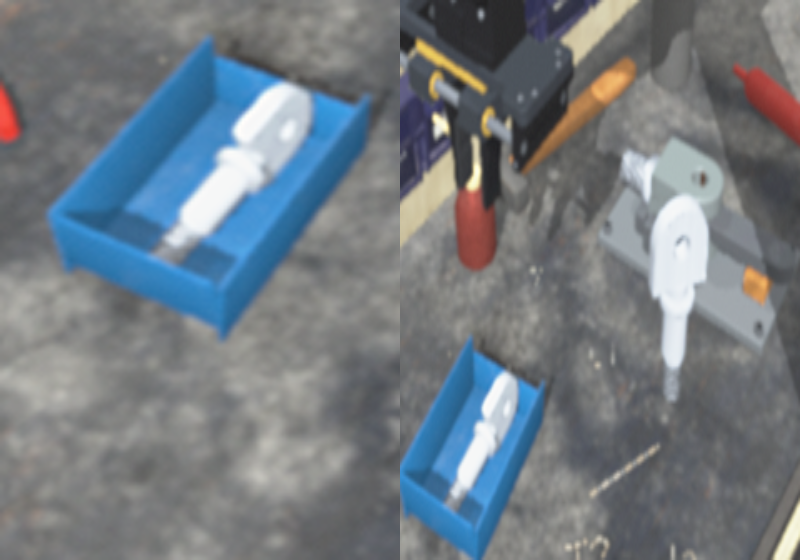

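Pin lies flat inside the tray with its tab leaning over, and the can and tray are in place. I still have time, so I will check the fork's position from the first wrist viewpoint.

>>> move_arm(linear=[[-3,-1,-0.5],[-6,-2,-1],[-9,-3,-1.5],[-12,-4,-2],[-15,-5,-2.3],[-18,-6,-2.3],[-21,-7,-2.3],[-24,-8,-2.3],[-27,-9,-2.3],[-30,-10,-2.3],[-33,-11,-2.3],[-35.8,-11.9,-2.3]], angular=[[0,0,0.11],[0,0,0.22],[0,0,0.33],[0,0,0.44],[0,0,0.55],[0,0,0.66],[0,0,0.77],[0,0,0.88],[0,0,0.99],[0,0,1.1],[0,0,1.2],[0.009,-0.007,1.245]], fingers=[-1,-1,-1,-1,-1,-1,-1,-1,-1,-1,-1,-1])

```text
time_s: 33.57
position: [0.4828, -0.2099, 0.2494]
tcp_rot: [[0.919, 0.394, -0.004], [0.394, -0.919, 0.006], [-0.002, -0.007, -1.0]]
force: [0.9, 0.5, -0.3]
opening: 0.989
```

>>> move_arm(linear=[[0,0,0],[0,0,0]], angular=[[0,0,0],[0,0,0]], fingers=[-1,-1])

```text
time_s: 33.73
position: [0.4816, -0.2123, 0.2494]
tcp_rot: [[0.921, 0.389, -0.004], [0.389, -0.921, 0.007], [-0.001, -0.008, -1.0]]
force: [0.7, 1.1, 1.1]
opening: 1.002
```

Run:
```python
from h import *
import pickle
s0,w0=pickle.load(open('w1.pkl','rb'))
s=read_state();w=capture('wrist');save(w,'w9.png');print(np.round(s['position'],4),np.round(s['tcp_rot'],3).tolist())
a=cv2.cvtColor(w0['color'],cv2.COLOR_RGB2GRAY).astype(np.float32);b=cv2.cvtColor(w['color'],cv2.COLOR_RGB2GRAY).astype(np.float32)
def feat(name,x,y,ww,hh,z):
    t=a[y:y+hh,x:x+ww];best=None
    for k in(0,):
        r=cv2.matchTemplate(b,t,cv2.TM_CCOEFF_NORMED);_,m,_,l=cv2.minMaxLoc(r);i,j=l[1],l[0]
        f=lambda p,q,u:0.5*(p-u)/(p-2*q+u)
        u=j+f(r[i,j-1],r[i,j],r[i,j+1]);v=i+f(r[i-1,j],r[i,j],r[i+1,j])
    p0=plane(w0,x+ww/2,y+hh/2,z,s0);p1=plane(w,u+ww/2,v+hh/2,z,s)
    print(name,round(m,3),(1000*(p1-p0)).round(1),(l[0]-x,l[1]-y))
feat('plate hole tl',244,40,24,22,.012);feat('plate hole tr',334,70,24,22,.012);feat('block L',228,105,26,50,.042);feat('block R',304,122,22,50,.042)
feat('shank',272,48,48,60,.06);feat('collar',266,86,54,26,.07)
```

```text
[ 0.4816 -0.2123  0.2494] [[0.921, 0.389, -0.004], [0.389, -0.921, 0.007], [-0.001, -0.008, -1.0]]
plate hole tl 0.96 [0.1 0.2 0. ] (-6, -7)
plate hole tr 0.886 [-0.  0.  0.] (-4, -8)
block L 0.944 [0.2 0.3 0. ] (-5, -6)
block R 0.907 [0.3 0.6 0. ] (-4, -7)
shank 0.894 [-1.4 -0.3  0. ] (-6, -6)
collar 0.936 [-1.5 -1.3  0. ] (-5, -5)
```

Relative to the plate, the fork sits only about 1.5 mm from where it started, which is within its play. Handing in.

```bash
python3 -c "
from rig import *;print(hand_in())"
```

```text
the job is handed in; nothing more can be done
None
```

The pin is out of the fork and lying flat in the blue tray, and I handed the job in at about 34 s of the 69 s allowed.

- **Pulling the pin:** I gripped the tab and turned the pin back and forth through about 86° under an upward pull of 2–12 N until only its weight was felt, after about 28 mm of rise. I then drew it straight up. The fork stayed down on its plate.
- **Laying it down:** I tilted the tool 50°, set the threaded end on the tray floor and let the pin swing down in the jaws until it lay on the floor. Then I opened the gripper partway and lifted clear.

**Last checks**
- **Pin and surroundings:** The final view showed the pin flat inside the tray, with the tray and oil can where they had been. The gripper was empty and clear of everything.
- **Fork position:** The fork had drifted about 4 mm toward the link side during the work, so I steered it back and nudged it. The close wrist view now puts it about 1.5 mm from where it started, within its stated play. The scene camera suggested about 2 mm, so the two disagree slightly.
- **Nudge force:** The nudge pushed with up to about 15 N sideways through the pin, and the fork barely moved in its last steps. I took that as resting on the rear stop but did not confirm it.

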